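Ready the tack hopper

ROBOT

A 6-joint arm with a two-finger parallel gripper is mounted at the origin on the work surface. World frame = base frame: x ahead of the robot, y to its left, z up, the work surface at z = 0. Lengths are in m, angles in rad, forces in N, time in s.
With the tool pointing down it reaches from about 0.35 to 0.975 m from the base axis. Payload 4.9 kg.
Tool frame: the origin (TCP) lies at the very end of the fingers, on their centre line; the grasp point (between the pads) lies 19 mm behind it; z points along the fingers, y is the line along which they close (so a half turn about z gives the same grasp; the last joint's range is limited). The gripper opens to 85 mm and grips with 20 to 120 N. Pads are 22 mm wide; open, the fingers measure 114 mm over their backs; the gripper's body (76 mm by 85 mm) begins 54 mm behind the grasp point. The pads swing forward as they close: fully open they stand 13 mm farther back than shut.
Start: joints at [-1.37, 0.053, 1.613, -0, 1.476, -0.119], TCP at [0.196, -0.593, 0.202] pointing down, gripper open.
Joint ranges: [-3.01, 3.01], [-1.01, 2.22], [0.06, 2.58], [-1.02, 4.17], [0.09, 2.62], [-3.14, 3.14]. Speed limits (rad/s): [2.57, 2.57, 3.14, 3.14, 3.14, 3.14].

INTERFACE

Orientations are given as a rotation vector (axis times angle).
In Python, from station import * gives the robot as it stands.
- The arm moves only by the shell command python3 -m crank 'ROWS' [OPENING] [FORCE]. ROWS is JSON, a list of rows, each an object with "offset": the shift along the tool's x, y, z in m, a list of three; "twist": the turn, a rotation vector about the tool's x, y, z in degrees, a list of three. In form: [{"offset": [x, y, z], "twist": [rx, ry, rz]}, ...]. A call has 1 to 20 rows; each row is the pose to reach, as a shift and turn from the pose commanded when the call began, along the tool's axes at that moment; what a row does not reach only later rows make up. A row lasts 1/8 s, in which the tool goes at most 62.5 mm and 10.7 degrees, less where a joint would pass 70% of its speed; a pose out of reach is approached as far as the arm can. A call with a gripper value outside its range is refused whole. OPENING is the opening, from 0 (shut) to 1 (fully open), set as the call begins (- or left out, the last holds). The fingers move at their own pace and stop on an object; FORCE is the grip in N (left out, the last holds). Time passes only in rows, so rows that repeat a pose let the fingers close. It gives the time, the measured TCP pose, the force, the opening and the grip force at its end, in the units of the state.
- get_obs(): the state, without advancing time (a new reading comes with each control period).
- get_image(name): name is "scene" or "top" or "wrist"; returns the picture (384x512x3 uint8, red, green, blue); there is no depth.
- get_calibration(name): a dict with "intrinsics" (3x3 intrinsics, pixels), "world_from_camera" (4x4, takes a point from camera to world coordinates); the wrist camera has in their place "tool_from_camera" (4x4, takes a point from camera to tool coordinates, whose origin is the TCP and whose axes are the flange's). Camera axes: x right, y up, looking along -z (the intrinsics and any distortion apply to the point x, -y, -z); pixel columns grow to the right and rows downward; lengths in m; the calibration is good to about 2 mm. A picture is of the moment at which its call begins: read the wrist's pose just before it. get_calibration takes no time and is no camera call.
- finish_job(): hands the job in; it is judged then, once.
Trained networks look in the newest picture that a camera, given by its name, has taken for a name from the list of things; names that differ only in an ending like _2 or _b are one class to them, and where a whole thing is asked for, a point or a joint stands for the part that bears it (a point fixed in the world has none). Each returns a list of dicts, best first, with "confidence" (0 to 1); they miss things now and then, are a little off and sometimes report something else, mostly with a low value. They report only what shows in the picture. A call takes as long as a camera call. They do not tell look-alikes from the thing itself.
- cut_out(query, camera): "region" (384x512 bool, what is visible of it) and "rect" ([centre column, centre row, width, height] in pixels, round what is visible of it).
The state is a dict: "t": time; "q": joint angles; "dq": joint speeds; "effort": joint torques, N m; "tool_pos": TCP position; "tool_rot": TCP orientation; "contact_force": force on the tool from outside, world axes, zero at the start; "wrist_torque": the same for the moment, N m; "opening": finger opening in m; "grip_force": force on a finger pad.
Only numpy, scipy, OpenCV 4.12 (cv2) and the standard library are available. Lean on these libraries where they do the work, as an engineer would, in place of code of your own. Each camera call takes 0.05 s, during which the arm holds its last target. There are 200 camera calls.

TASK

Get the wooden tack hopper ready to run: lay the Z-bent steel bar across its mouth so that each of its two straight ends rests fully down in one of the two notches on the hopper's cheeks, sticking out about equally on both sides, and let go of it (set it down, do not drop it). Then draw the hopper's slide gate out by its handle until it meets its end stop, leaving the bar in its notches. Leave the tin, the jar, the hammer and the shoe last where they are.

Things in the scene. Friction and masses are not known exactly. Their poses are not given: they have to be found in the camera images.
- bar: Loose Z-bent round steel bar, 12 mm thick, 0.25 kg, flat on the bench. From above, its centre line runs (-114,-30) to (0,-30) to (0,+30) to (114,+30) mm in its own x, y; round ends add 6 mm. Origin: under the middle of the 60 mm cross piece (the centre of mass), on the bar's underside, z up. A half turn about z leaves the shape the same.
- hopper: Fixed open-topped wooden hopper, 210 mm (x) by 150 mm (y), rim 165 mm high. Origin: centre of its underside, z up. Mouth 140 by 130 mm inside, empty above 115 mm. A notched cheek, 35 mm thick, on its +x and -x sides; gate at its -y side. Bar seated: its origin 145 mm above the hopper's, its x along the hopper's x (either way round), ends sticking out 15 mm each side.
- notch_a (a point): Middle of the floor of the notch in the hopper's +x cheek: at x = 87.5, y = +30, z = 145 mm from the hopper's origin. The notch runs along the hopper's x right through the cheek, is open at the top, 17 mm wide and 20 mm deep, with lips rounded to 6 mm.
- notch_b (a point): Middle of the floor of the like notch in the hopper's -x cheek: at x = -87.5, y = -30, z = 145 mm from the hopper's origin.
- gate (a joint): How far the hopper's steel slide gate is drawn out, in m: 0 fully in, 0.09 out against its end stop. It slides level, along the hopper's -y, with about 3 N of friction (plus 8 N per m/s) and stays where it is left. Starts 0 to 30 mm out.
- gate_handle (a point): Centre of the gate's handle: a level wooden round, 18 mm thick, 70 mm long along the hopper's x, 115 mm above the bench, on an upright steel strip 30 mm wide and 8 mm thick that rises from the gate plate (its top at 73 mm). 70 mm out from the hopper's -y wall when the gate is fully in; moves with the gate.
- tin: Bystander: low open steel tin, 100 mm across, 45 mm high. Origin under its centre.
- jar: Bystander: brown glass jar with a steel cap, 64 mm across, 90 mm high. Origin under its centre.
- hammer: Bystander: hammer lying on the bench, 260 mm long along its x. Origin at its underside.
- last: Bystander: wooden shoe last, 220 mm long along its x, 80 mm wide, up to 80 mm high. Origin at its underside.
Not all that is in view belongs to the job. What is shaped like the bar but orange, red or turquoise is not meant.

How it is judged:
By the outcome, as a careful person would: the job done as asked, in the order asked, and still so for the second after the job is handed in, with the robot touching nothing.
It also fails if it takes over 64 s, if anything falls off the work surface, if the arm or the gripper's body presses on something with over 40 N, if the wrist force passes 120 N, or if a joint passes its speed limit or range.

## Working session

There is one attempt and no reset: what is moved stays moved. The work goes in short steps, Python scripts to look and compute and a shell command to move; the robot and the scene stay as the last step left them, time stands still between calls to the robot, and variables do not carry over. Pictures are saved under pics/ and viewed, at most 10 in all, crops included, and the job is handed in when it is done.

```bash
ls; mkdir -p pics
python3 - <<'E'
from station import *
import cv2,numpy as np
o=get_obs();print({k:np.round(v,3).tolist() for k,v in o.items()})
ims=[]
for n in ("scene","top"):
    im=get_image(n);c=get_calibration(n);print(n,{k:np.round(v,3).tolist() for k,v in c.items()})
    for q in("bar","hopper","gate_handle","gate","notch_a"):
        print(q,[(np.round(d["rect"]).tolist(),round(d["confidence"],2)) for d in cut_out(q,n)])
    cv2.imwrite(f"pics/{n}0.png",cv2.resize(im[...,::-1],(800,600),interpolation=cv2.INTER_CUBIC))
print(get_calibration("wrist"))
E
```

```text
pics
{'t': 0.0, 'q': [-1.37, 0.053, 1.614, -0.0, 1.476, -0.119], 'dq': [-0.0, -0.0, -0.0, 0.001, 0.0, 0.001], 'effort': [0.001, -39.368, -37.018, -0.0, 0.007, 0.0], 'tool_pos': [0.196, -0.593, 0.201], 'tool_rot': [-3.1, -0.5, 0.0], 'contact_force': [-0.336, -0.605, -0.276], 'wrist_torque': [-0.029, 0.005, 0.053], 'grip_force': 0.0, 'opening': 0.086}
scene {'intrinsics': [[440.432, 0.0, 251.896], [0.0, 440.432, 198.527], [0.0, 0.0, 1.0]], 'world_from_camera': [[0.379, -0.769, 0.514, 1.237], [0.925, 0.317, -0.208, -0.294], [-0.003, 0.555, 0.832, 1.224], [0.0, 0.0, 0.0, 1.0]]}
bar [([223.0, 183.0, 24.0, 42.0], 0.75), ([87.0, 287.0, 28.0, 79.0], 0.68), ([258.0, 280.0, 33.0, 38.0], 0.16)]
hopper [([298.0, 189.0, 86.0, 80.0], 0.57)]
gate_handle [([287.0, 194.0, 60.0, 29.0], 0.85)]
gate [([287.0, 197.0, 60.0, 34.0], 0.96), ([258.0, 279.0, 31.0, 38.0], 0.21)]
notch_a [([300.0, 193.0, 84.0, 78.0], 0.86)]
top {'intrinsics': [[385.856, 0.0, 257.027], [0.0, 385.856, 191.808], [0.0, 0.0, 1.0]], 'world_from_camera': [[-0.008, 0.988, -0.152, 0.369], [-1.0, -0.009, -0.006, -0.032], [-0.007, 0.152, 0
[... 197 characters left out ...]
11.0, 187.0, 82.0, 74.0], 0.83)]
gate_handle [([223.0, 200.0, 57.0, 36.0], 0.79)]
gate [([226.0, 200.0, 56.0, 35.0], 0.65)]
notch_a [([209.0, 185.0, 81.0, 73.0], 0.66)]
{'intrinsics': array([[277.23584498,   0.        , 249.60594773],
       [  0.        , 277.23584498, 188.9365331 ],
       [  0.        ,   0.        ,   1.        ]]), 'tool_from_camera': array([[-7.04432165e-05,  9.64513375e-01,  2.64033982e-01,
         6.74762901e-02],
       [ 9.99999979e-01,  1.70397389e-05,  2.04550030e-04,
        -9.43532413e-05],
       [ 1.92792169e-04,  2.64033991e-01, -9.64513356e-01,
        -1.71912122e-01],
       [ 0.00000000e+00,  0.00000000e+00,  0.00000000e+00,
         1.00000000e+00]])}
```

View pics/top0.png

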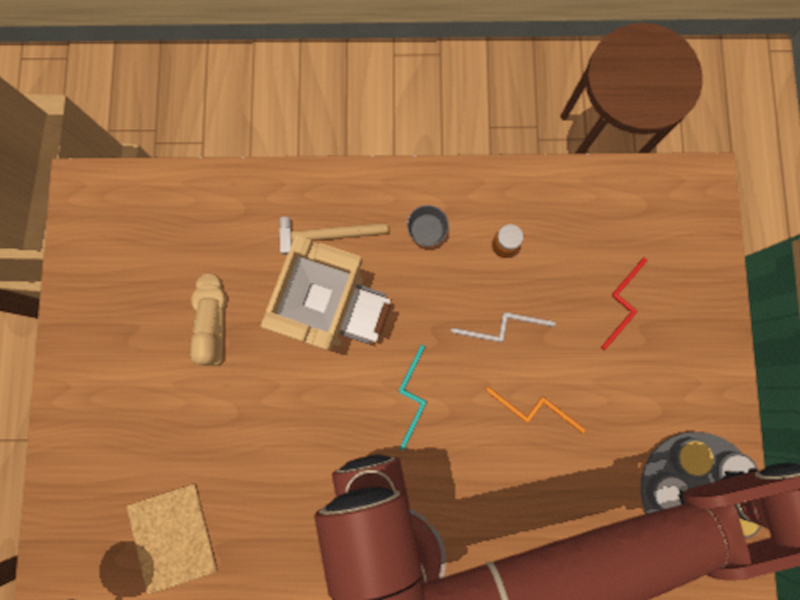

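View pics/scene0.png

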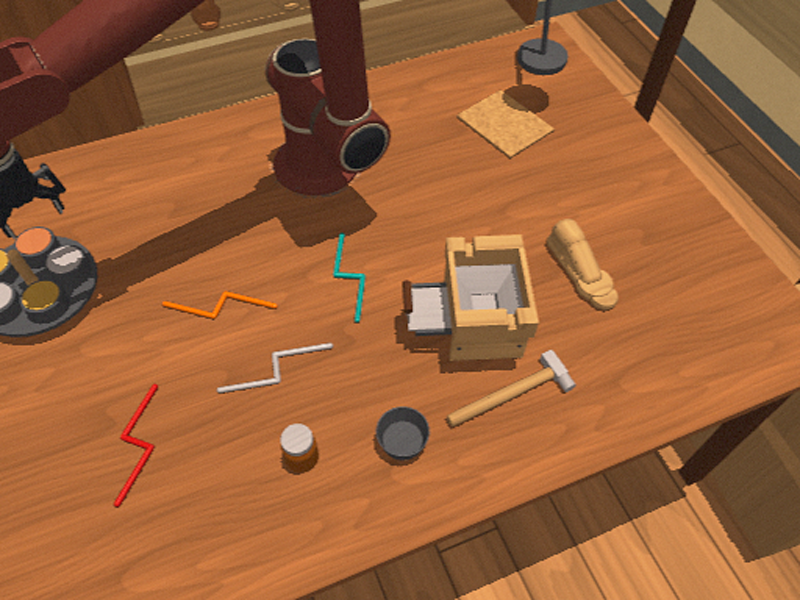

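The top view shows four Z-bars in 800x600 pixels: grey steel (502,327), orange (535,410), red (624,303) and turquoise (413,397). Only the grey one fits "steel bar". The hopper is at about (312,293), with its gate and handle to the right at (380,315).

```bash
cat > h.py <<'E'
from station import *
import cv2,numpy as np
from scipy.optimize import least_squares
from scipy.spatial.transform import Rotation as R
def cam(n,o=None):
    c=get_calibration(n)
    if n!="wrist": return c["intrinsics"],c["world_from_camera"]
    T=np.eye(4);T[:3,:3]=R.from_rotvec(o["tool_rot"]).as_matrix();T[:3,3]=o["tool_pos"]
    return c["intrinsics"],T@c["tool_from_camera"]
def proj(P,KT):
    K,T=KT;p=(np.asarray(P,float)-T[:3,3])@T[:3,:3];p=p*[1,-1,-1]
    p=p@K.T;return p[:,:2]/p[:,2:]
def unproj(uv,z,KT):
    K,T=KT;uv=np.atleast_2d(uv).astype(float)
    d=np.c_[uv,np.ones(len(uv))]@np.linalg.inv(K).T*[1,-1,-1]@T[:3,:3].T
    return T[:3,3]+d*((z-T[2,3])/d[:,2:])
def place(P,x,y,a,z=0):
    c,s=np.cos(a),np.sin(a);P=np.asarray(P,float)
    return np.c_[P[:,0]*c-P[:,1]*s+x,P[:,0]*s+P[:,1]*c+y,P[:,2]+z]
BAR=np.array([[-114,-30,6],[0,-30,6],[0,30,6],[114,30,6]])/1e3
def fitbar(reg,KT,z=0.006):
    v,u=np.nonzero(reg);W=unproj(np.c_[u,v],z,KT)[:,:2]
    t=np.linspace(0,1,40)[:,None]
    L=np.vstack([BAR[i]+(BAR[i+1]-BAR[i])*t for i in range(3)])
    from scipy.spatial import cKDTree
    def f(p):
        Q=place(L,*p)[:,:2]
        return np.r_[cKDTree(Q).query(W)[0]/np.sqrt(len(W)),cKDTree(W).query(Q)[0]/np.sqrt(len(Q))]
    m=W.mean(0)
    b=[least_squares(f,[*m,a],x_scale=[.01,.01,.1]) for a in np.linspace(0,np.pi,13)[:-1]]
    b=min(b,key=lambda r:r.cost);return b.x,np.sqrt(b.cost)
# hopper rim + notch corners (x,y,z)
RIM=np.array([[-105,-75,165],[105,-75,165],[105,75,165],[-105,75,165],[-70,-65,165],[70,-65,165],[70,65,165],[-70,65,165]])/1e3
def draw(im,P,KT,col,closed=False,s=1,o=(0,0)):
    cv2.polylines(im,[np.int32(np.round(((proj(P,KT)-o)*s+s/2)*8))],closed,col,1,cv2.LINE_AA,3)
E
python3 - <<'E'
from h import *
im=get_image("top");KT=cam("top")
ds=cut_out("bar","top")
for d in ds:
    m=im[d["region"]].mean(0);p,e=fitbar(d["region"],KT);print(np.round(d["rect"]),m.round(),p.round(4),np.degrees(p[2]).round(1),e)
    if abs(d["rect"][0]-324)<15: b=p
P=unproj(np.array([[262,325],[328,348],[361,252],[298,238]])*.64-.5,.165,KT)[:,:2]
c=P.mean(0);a=np.arctan2(*((P[2]+P[3]-P[0]-P[1])[::-1]));
print("hopper",P.round(3).tolist(),c,np.degrees(a))
print("handle",unproj(np.array([[384,318]])*.64,.115,KT))
o=(150,140);s=4
v=cv2.resize(im[140:290-0,150:350,::-1].copy(),None,fx=s,fy=s,interpolation=cv2.INTER_CUBIC)
draw(v,place(BAR,*b),KT,(0,255,0),s=s,o=o)
for i in(0,4): draw(v,place(RIM[i:i+4],*c,a),KT,(0,0,255),True,s,o)
cv2.imwrite("pics/c1.png",v)
E
```

```text
[400. 195.  31.  58.] [193.  56.  44.] [ 0.5776 -0.5536  2.4003] 137.5 0.0026892513953110874
[324. 209.  66.  15.] [186. 166. 151.] [ 0.5225 -0.2636  1.3721] 78.6 0.0027409945001986738
[342. 260.  62.  30.] [206. 122.  51.] [ 0.3292 -0.331   0.8995] 51.5 0.0033773873322812537
[267. 252.  14.  53.] [ 72. 166. 149.] [ 0.3618 -0.0475 -0.4361] -25.0 0.007489651584300895
hopper [[0.514, 0.272], [0.464, 0.132], [0.669, 0.063], [0.701, 0.199]] [0.58699997 0.1664702 ] -19.746639632953634
handle [[0.53065164 0.01456993 0.115     ]]
```

View pics/c1.png

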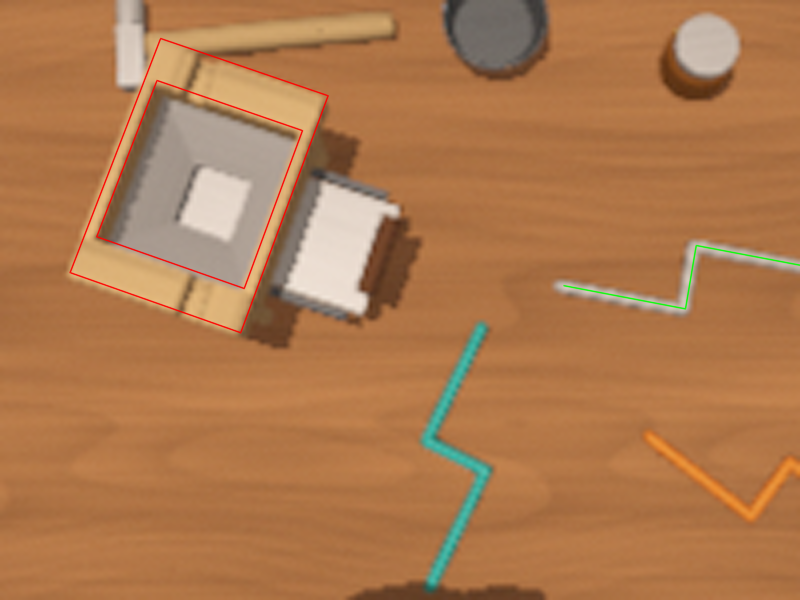

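The grey steel bar is confirmed by its mean colour (186,166,151) and an overlay fit with error under 3 mm. The rough hopper rim also matches. Next I move over the bar with the gripper aligned, for a near look.

```bash
python3 -m crank '[{"offset":[0.06,-0.03,0],"twist":[0,0,4]},{"offset":[0.12,-0.06,0],"twist":[0,0,8]},{"offset":[0.17,-0.087,0],"twist":[0,0,12]},{"offset":[0.22,-0.113,0],"twist":[0,0,16]},{"offset":[0.28,-0.14,0],"twist":[0,0,20]},{"offset":[0.33,-0.167,0],"twist":[0,0,24]},{"offset":[0.38,-0.193,0],"twist":[0,0,28]},{"offset":[0.413,-0.21,0],"twist":[0,0,29.7]},{"offset":[0.413,-0.21,0],"twist":[0,0,29.7]},{"offset":[0.413,-0.21,0],"twist":[0,0,29.7]},{"offset":[0.413,-0.21,0],"twist":[0,0,29.7]}]' 0.45 60
cat > lookbar.py <<'E'
from h import *
import sys
def tool(o):
    T=R.from_rotvec(o["tool_rot"]).as_matrix();return T
o=get_obs();im=get_image("wrist");KT=cam("wrist",o)
T=tool(o);psi=np.arctan2(T[1,0],T[0,0]);print("t",o["t"],"tcp",o["tool_pos"],"psi",np.degrees(psi),"zax",T[:,2].round(3))
v=im[...,::-1].copy()
for d in cut_out("bar","wrist"):
    c=im[d["region"]].mean(0)
    p,e=fitbar(d["region"],KT);print(np.round(d["rect"]),c.round(),p[:2].round(4),np.degrees(p[2]).round(2),round(e,4))
    if np.ptp(c)<60 and e<.005:
        w=np.array([p[0],p[1],o["tool_pos"][2]])-o["tool_pos"];print("shift in tool",(T.T@w).round(4))
    draw(v,place(BAR,*p),KT,(0,255,0))
cv2.imwrite(sys.argv[1],cv2.resize(v,(800,600)))
E
python3 lookbar.py pics/w1.png
```

```text
t: 2.08
tool_pos: [0.5219, -0.265, 0.2024]
tool_rot: [3.126, -0.314, -0.0]
contact_force: [-0.6, 0.2, 0.9]
opening: 0.0385
grip_force: 0.0
t 2.075 tcp [ 0.52185171 -0.26504463  0.20242737] psi -11.461333594148268 zax [-0. -0. -1.]
[129. 286.  35. 135.] [ 20. 214. 188.] [ 0.3907 -0.0509] 152.55 0.0212
[264. 276.  55.  28.] [232. 115.   0.] [ 0.3519 -0.2538] 16.19 0.0226
[462.  85.  79. 169.] [245.  36.  12.] [ 0.5735 -0.5469] 137.68 0.005
[250. 165. 179.  55.] [214. 192. 173.] [ 0.5233 -0.2612] 258.45 0.0026
shift in tool [ 0.0006 -0.0041 -0.    ]
[  8. 213.  14.  82.] [183. 170. 156.] [0.5231 0.0891] 125.68 0.0172
```

View pics/w1.png

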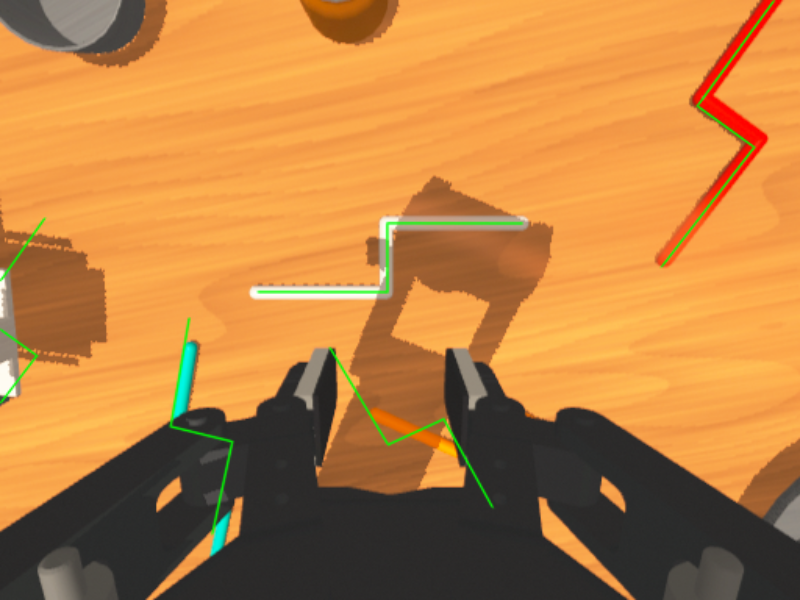

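The wrist view shows the steel bar at (388,258) with a tight overlay, so I descend straight down on the cross piece.

```bash
python3 -m crank '[{"offset":[0.001,-0.003,0.05],"twist":[0,0,0]},{"offset":[0.001,-0.003,0.1],"twist":[0,0,0]},{"offset":[0.001,-0.003,0.14],"twist":[0,0,0]},{"offset":[0.001,-0.003,0.17],"twist":[0,0,0]},{"offset":[0.001,-0.003,0.188],"twist":[0,0,0]},{"offset":[0.001,-0.003,0.197],"twist":[0,0,0]},{"offset":[0.001,-0.003,0.197],"twist":[0,0,0]},{"offset":[0.001,-0.003,0.197],"twist":[0,0,0]}]' 0.45 60
python3 -m crank '[{"offset":[0,0,0],"twist":[0,0,0]},{"offset":[0,0,0],"twist":[0,0,0]},{"offset":[0,0,0],"twist":[0,0,0]},{"offset":[0,0,0],"twist":[0,0,0]}]' 0 60
```

```text
t: 3.18
tool_pos: [0.5251, -0.2621, 0.0069]
tool_rot: [3.125, -0.311, 0.004]
contact_force: [0.3, -0.6, -1.6]
opening: 0.0384
grip_force: 0.0
t: 3.68
tool_pos: [0.5241, -0.2613, 0.0054]
tool_rot: [3.126, -0.311, -0.0]
contact_force: [-0.5, 0.1, 0.3]
opening: -0.0001
grip_force: 0.0
```

The gripper shut on nothing, so I look before trying again.

```bash
python3 lookbar.py pics/w2.png
python3 - <<'E'
from h import *
o=get_obs();print(o["tool_pos"],o["opening"],o["contact_force"])
im=get_image("top");KT=cam("top")
for d in cut_out("bar","top"):
    print(np.round(d["rect"]),im[d["region"]].mean(0).round(),fitbar(d["region"],KT))
E
```

```text
t 3.675 tcp [ 0.52408645 -0.26133476  0.00541764] psi -11.374695058305312 zax [-0. -0. -1.]
[260. 220. 367. 105.] [214. 195. 178.] [ 0.5257 -0.2539] 77.56 0.0054
[  9. 329.  15.  30.] [ 17. 191. 167.] [ 0.474  -0.0677] 105.24 0.0353
[ 0.52406452 -0.26132603  0.00538798] -0.00011539750207766783 [-0.89472757 -0.14853133  0.32484499]
[398. 196.  32.  58.] [195.  59.  45.] (array([ 0.57744006, -0.55358637,  2.40246627]), np.float64(0.002795222312884364))
[308. 212.  34.   8.] [180. 161. 147.] (array([ 0.51540615, -0.2020554 ,  1.04680942]), np.float64(0.0197841148823044))
[266. 256.  10.  61.] [ 76. 167. 149.] (array([ 0.36062137, -0.04678229,  2.67517982]), np.float64(0.00673305182167979))
[350. 263.  50.  20.] [214. 127.  51.] (array([ 0.32264618, -0.34001109,  0.94045024]), np.float64(0.01056571642113298))
```

View pics/w2.png

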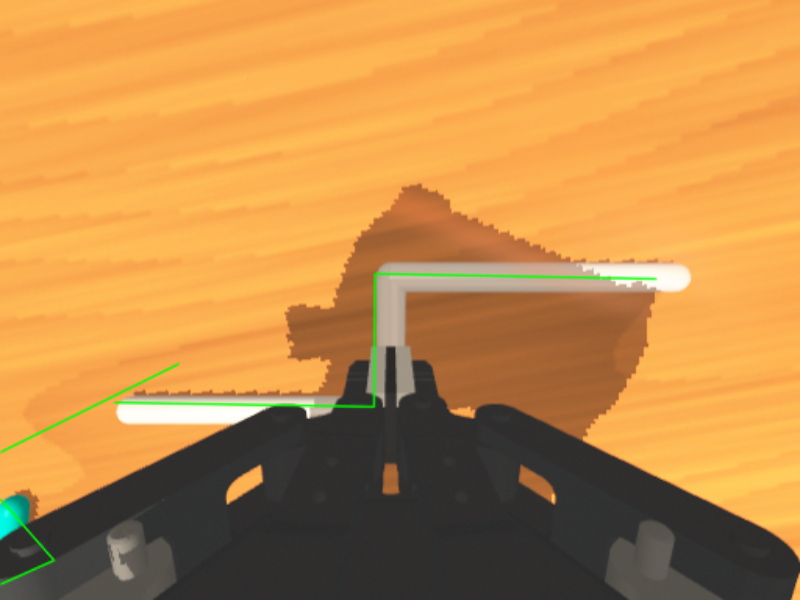

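The fingers closed just above the bar (pads at (390,375)) and the bar hasn't moved. I reopen, go 4.5 mm lower and close again.

```bash
python3 -m crank '[{"offset":[0,0,0],"twist":[0,0,0]},{"offset":[0,0,0],"twist":[0,0,0]},{"offset":[0,0,0.002],"twist":[0,0,0]},{"offset":[0,0,0.0045],"twist":[0,0,0]},{"offset":[0,0,0.0045],"twist":[0,0,0]}]' 0.4 60
python3 -m crank '[{"offset":[0,0,0],"twist":[0,0,0]},{"offset":[0,0,0],"twist":[0,0,0]},{"offset":[0,0,0],"twist":[0,0,0]},{"offset":[0,0,0],"twist":[0,0,0]}]' 0 60
```

```text
t: 4.5
tool_pos: [0.5238, -0.2612, 0.0004]
tool_rot: [-3.126, 0.311, 0.001]
contact_force: [-0.1, 0.3, -0.5]
opening: 0.034
grip_force: 0.0
t: 5.0
tool_pos: [0.5241, -0.2614, 0.0009]
tool_rot: [3.126, -0.311, 0.0]
contact_force: [0.2, 0.4, 0.3]
opening: 0.0001
grip_force: 0.0
```

Run:
```python
from h import *
o=get_obs();im=get_image("wrist");KT=cam("wrist",o);T=R.from_rotvec(o["tool_rot"]).as_matrix()
v=im[...,::-1].copy()
pts=np.array([[-.011,0,0],[.011,0,0],[0,0,0],[0,0,-.019]])@T.T+o["tool_pos"]
v=cv2.resize(v[140:300,130:370],None,fx=3,fy=3,interpolation=cv2.INTER_CUBIC)
for p in proj(pts,KT): cv2.circle(v,tuple(int(c) for c in (p-[130,140])*3),3,(0,0,255),-1)
draw(v,place(BAR,0.523,-0.2615,np.radians(78.5)),KT,(0,255,0),s=3,o=(130,140))
cv2.imwrite("pics/w3.png",v);print(proj(pts,KT),o["opening"])
```

```text
[[250.26266593 233.75847642]
 [250.28141342 202.64517279]
 [250.2718913  218.44807094]
 [250.33129253 230.14052107]] 0.00014806384145858405
```

View pics/w3.png

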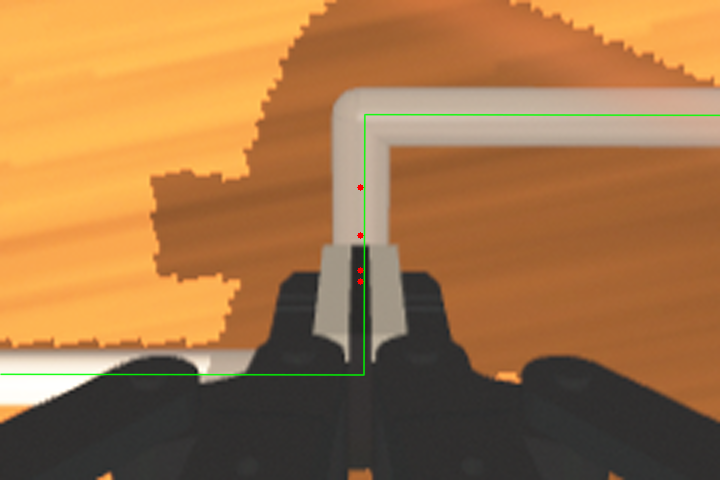

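The picture shows the pad front edge at (361,245), while a tip at the reported TCP should show at (361,187). The fingertips therefore end about 27 mm short of the reported TCP, so they are still above the bar. I open and descend in guarded steps.

```bash
python3 -m crank '[{"offset":[0,0,0],"twist":[0,0,0]},{"offset":[0,0,0],"twist":[0,0,0]},{"offset":[0,0,0.004],"twist":[0,0,0]},{"offset":[0,0,0.008],"twist":[0,0,0]},{"offset":[0,0,0.012],"twist":[0,0,0]},{"offset":[0,0,0.012],"twist":[0,0,0]}]' 0.35 60
python3 - <<'E'
from h import *
o=get_obs();im=get_image("wrist");KT=cam("wrist",o);T=R.from_rotvec(o["tool_rot"]).as_matrix()
v=im[...,::-1].copy();w=o["opening"]/2
v=cv2.resize(v[140:300,130:370],None,fx=3,fy=3,interpolation=cv2.INTER_CUBIC)
for z in (0,-.01,-.02,-.03,-.04):
    pts=np.array([[.011,-w,z],[.011,w,z]])@T.T+o["tool_pos"]
    for p in proj(pts,KT): cv2.circle(v,tuple(int(c) for c in (p-[130,140])*3),2,(0,0,255),-1)
cv2.imwrite("pics/w4.png",v);print(o["opening"],o["tool_pos"],o["contact_force"])
E
```

```text
t: 5.8
tool_pos: [0.5237, -0.261, -0.0118]
tool_rot: [-3.126, 0.311, 0.002]
contact_force: [-0.7, 0.0, -0.8]
opening: 0.03
grip_force: 0.0
0.02997061744980138 [ 0.52366112 -0.26104776 -0.01181177] [-0.68685821  0.04025905 -0.83321563]
```

View pics/w4.png

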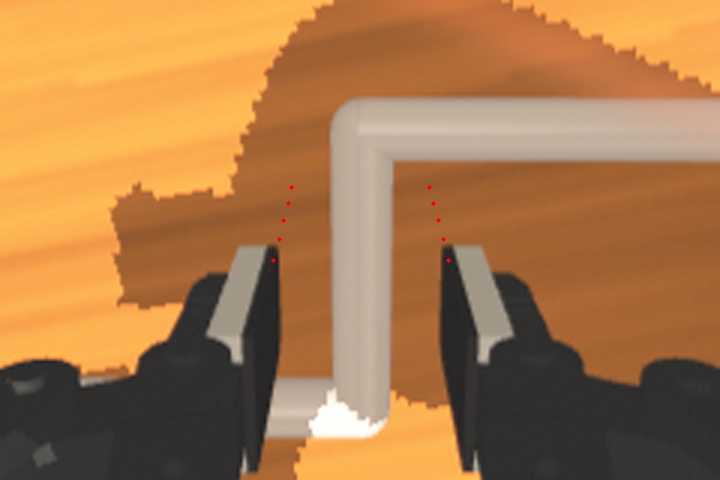

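Pads at (278,245) and (443,245) straddle the bar at column 361, with tips about 31–33 mm behind the reported TCP. I go 16 mm lower and close.

```bash
python3 -m crank '[{"offset":[0,0,0.004],"twist":[0,0,0]},{"offset":[0,0,0.008],"twist":[0,0,0]},{"offset":[0,0,0.012],"twist":[0,0,0]},{"offset":[0,0,0.014],"twist":[0,0,0]},{"offset":[0,0,0.016],"twist":[0,0,0]},{"offset":[0,0,0.016],"twist":[0,0,0]}]' 0.35 60
python3 -m crank '[{"offset":[0,0,0],"twist":[0,0,0]},{"offset":[0,0,0],"twist":[0,0,0]},{"offset":[0,0,0],"twist":[0,0,0]},{"offset":[0,0,0],"twist":[0,0,0]}]' 0 60
```

```text
t: 6.6
tool_pos: [0.524, -0.2613, -0.0273]
tool_rot: [-3.126, 0.311, 0.0]
contact_force: [0.2, -0.2, -0.6]
opening: 0.03
grip_force: 0.0
t: 7.1
tool_pos: [0.5243, -0.2615, -0.0267]
tool_rot: [3.126, -0.311, 0.0]
contact_force: [-1.4, 0.7, 2.6]
opening: 0.0093
grip_force: 58.7
```

Gripped, but the 9.3 mm opening suggests the tips are high on the round. I regrip 4 mm lower.

```bash
python3 -m crank '[{"offset":[0,0,0],"twist":[0,0,0]},{"offset":[0,0,0],"twist":[0,0,0]},{"offset":[0,0,0.002],"twist":[0,0,0]},{"offset":[0,0,0.004],"twist":[0,0,0]},{"offset":[0,0,0.004],"twist":[0,0,0]}]' 0.35 60
python3 -m crank '[{"offset":[0,0,0],"twist":[0,0,0]},{"offset":[0,0,0],"twist":[0,0,0]},{"offset":[0,0,0],"twist":[0,0,0]},{"offset":[0,0,0],"twist":[0,0,0]}]' 0 60
```

```text
t: 7.72
tool_pos: [0.5242, -0.2614, -0.0293]
tool_rot: [-3.126, 0.311, 0.002]
contact_force: [-5.6, 2.9, 12.4]
opening: 0.0297
grip_force: 6.1
t: 8.22
tool_pos: [0.5261, -0.2622, -0.0284]
tool_rot: [3.125, -0.311, 0.005]
contact_force: [-1.7, 2.5, 10.8]
opening: 0.0095
grip_force: 59.6
```

The tips now touch the bench with a firm 60 N grip. I lift and carry the bar over the hopper, turning it on the way.

```bash
python3 -m crank '[{"offset":[0,0,-0.02],"twist":[0,0,0]},{"offset":[0,0,-0.06],"twist":[0,0,0]},{"offset":[0,0,-0.11],"twist":[0,0,0]},{"offset":[0,0,-0.16],"twist":[0,0,0]},{"offset":[0,0,-0.21],"twist":[0,0,0]},{"offset":[0,0,-0.26],"twist":[0,0,0]},{"offset":[0,0,-0.30],"twist":[0,0,0]},{"offset":[0,0,-0.33],"twist":[0,0,0]},{"offset":[0,0,-0.33],"twist":[0,0,0]}]' 0 60
python3 -m crank '[{"offset":[-0.001,-0.02,0],"twist":[0,0,-4]},{"offset":[-0.003,-0.06,0],"twist":[0,0,-12]},{"offset":[-0.006,-0.11,0],"twist":[0,0,-21]},{"offset":[-0.009,-0.16,0],"twist":[0,0,-30]},{"offset":[-0.012,-0.21,0],"twist":[0,0,-39]},{"offset":[-0.015,-0.26,0],"twist":[0,0,-48]},{"offset":[-0.017,-0.31,0],"twist":[0,0,-57]},{"offset":[-0.02,-0.36,0],"twist":[0,0,-66]},{"offset":[-0.022,-0.4,0],"twist":[0,0,-74]},{"offset":[-0.024,-0.425,0],"twist":[0,0,-80]},{"offset":[-0.024,-0.432,0],"twist":[0,0,-81.7]},{"offset":[-0.024,-0.432,0],"twist":[0,0,-81.7]},{"offset":[-0.024,-0.432,0],"twist":[0,0,-81.7]},{"offset":[-0.024,-0.432,0],"twist":[0,0,-81.7]}]' 0 60
cat > lookhop.py <<'E'
from h import *
import sys
o=get_obs();im=get_image("wrist");KT=cam("wrist",o);T=R.from_rotvec(o["tool_rot"]).as_matrix()
psi=np.degrees(np.arctan2(T[1,0],T[0,0]));print("t",o["t"],"tcp",o["tool_pos"],"psi",psi,"zax",T[:,2].round(3))
zb=o["tool_pos"][2]+.0284+.006
v=cv2.resize(im[...,::-1],(800,600),interpolation=cv2.INTER_CUBIC);s=800/512
for d in cut_out("bar","wrist"):
    if np.ptp(im[d["region"]].mean(0))<60:
        p,e=fitbar(d["region"],KT,zb);print("bar",np.round(d["rect"]),p[:2].round(4),np.degrees(p[2]).round(2),e)
        draw(v,place(BAR,*p,zb-.006),KT,(0,255,0),s=s)
h=(0.587,.1665,np.radians(-19.75))
for i in(0,4): draw(v,place(RIM[i:i+4],*h),KT,(0,0,255),True,s)
cv2.imwrite(sys.argv[1],v);np.savez("last.npz",K=KT[0],T=KT[1])
E
python3 lookhop.py pics/w5.png
```

```text
t: 9.35
tool_pos: [0.5249, -0.2619, 0.3021]
tool_rot: [3.124, -0.311, 0.008]
contact_force: [-0.0, 0.5, -2.7]
opening: 0.009
grip_force: 58.8
t: 11.1
tool_pos: [0.5858, 0.1659, 0.2989]
tool_rot: [2.57, 1.807, -0.0]
contact_force: [0.1, 0.0, -2.9]
opening: 0.0092
grip_force: 58.9
t 11.1 tcp [0.58582269 0.16590717 0.29889765] psi 70.22357593269523 zax [ 0. -0. -1.]
bar [264. 246. 449. 125.] [0.5852 0.1622] -19.48 0.004652835614548824
```

View pics/w5.png

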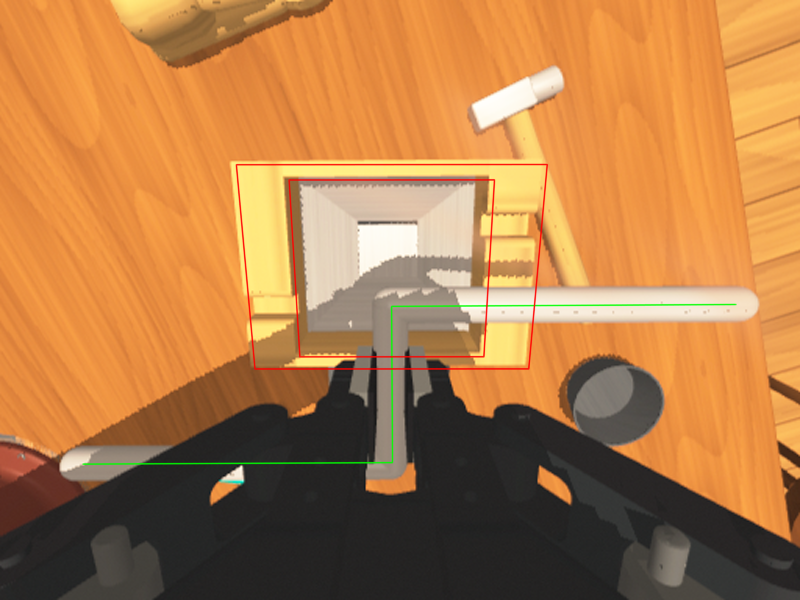

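The wrist view shows the bar held level, with the cross piece at column 390 and arms at rows 305 and 464. The hopper rim's left edge is at about column 232 and the notches are at (508,225) and (273,306). I refine the hopper pose from its outer rim edges.

```bash
cat > refine.py <<'E'
from h import *
from scipy.ndimage import map_coordinates,gaussian_filter
o=get_obs();im=get_image("wrist");KT=cam("wrist",o);T=R.from_rotvec(o["tool_rot"]).as_matrix()
psi=np.arctan2(T[1,0],T[0,0])
reg=[d["region"] for d in cut_out("bar","wrist") if np.ptp(im[d["region"]].mean(0))<60][0]
best=None
for dz in np.arange(.024,.040,.001):
    p,e=fitbar(reg,KT,o["tool_pos"][2]+dz+.006)
    if best is None or e<best[2]: best=(dz,p,e)
dz,pb,e=best;print("bar under-tcp",dz,pb[:2].round(4),np.degrees(pb[2]).round(2),e)
f=im.astype(float)+1;ratio=gaussian_filter(f[...,1]/f[...,0],1.0)
edges=[((-.105,-.06),(-.105,.07)),((-.1,.075),(.1,.075)),((.105,-.06),(.105,.07))]
S=np.vstack([np.c_[np.linspace(a[0],b[0],40),np.linspace(a[1],b[1],40),np.full(40,.165)] for a,b in edges])
N=np.vstack([np.tile(n,(40,1)) for n in([-1,0,0],[0,1,0],[1,0,0])])
h=np.array([.587,.1665,np.radians(-19.75)])
for it,r in enumerate((12,6,4,4)):
    A=proj(place(S,*h),KT);B=proj(place(S+N*.001,*h),KT);n=(B-A)/np.linalg.norm(B-A,axis=1)[:,None]
    t=np.arange(-r,r+.01,.25);X=A[:,None]+n[:,None]*t[None,:,None]
    pr=map_coordinates(ratio,[X[...,1],X[...,0]],order=1)
    g=-np.gradient(pr,axis=1);k=g.argmax(1);ok=g.max(1)>.012
    E=A+n*t[k][:,None]
    res=lambda q:(((proj(place(S,*q),KT)-E)*n).sum(1))[ok]
    h=least_squares(res,h,loss="soft_l1",f_scale=.5,x_scale=[.01,.01,.1]).x
    rr=res(h);print(it,h[:2].round(4),np.degrees(h[2]).round(2),ok.reshape(3,40).sum(1),"med|r|",np.median(abs(rr)).round(2),[np.median((((proj(place(S,*h),KT)-E)*n).sum(1))[i*40:i*40+40][ok[i*40:i*40+40]]).round(2) for i in range(3)])
np.save("hop.npy",h)
d=T.T@np.array([h[0]-pb[0],h[1]-pb[1],0]);print("bar->hopper in tool",d.round(4),"yaw err deg",((np.degrees(h[2]-pb[2])+90)%180)-90, "tool y vs hopper x:",((np.degrees(h[2]-psi)+90+90)%180)-90)
s=4;x0,y0=140,92
v=cv2.resize(im[y0:y0+150,x0:x0+200,::-1],None,fx=4,fy=4,interpolation=cv2.INTER_CUBIC)
draw(v,place(RIM[:4],*h),KT,(0,0,255),True,s,(x0,y0))
for sx,y in((1,.03),(-1,-.03)):
    for w in(-.0085,.0085):
        draw(v,place([[sx*.07,y+w,.145],[sx*.105,y+w,.145]],*h),KT,(255,0,0),False,s,(x0,y0))
        draw(v,place([[sx*.07,y+w*1.7,.165],[sx*.105,y+w*1.7,.165]],*h),KT,(0,255,0),False,s,(x0,y0))
cv2.imwrite("pics/w6.png",v)
E
python3 refine.py
```

```text
bar under-tcp 0.039000000000000014 [0.5871 0.1672] 159.04 0.004126564751033675
0 [0.585  0.1698] -19.35 [35 37 18] med|r| 0.25 [np.float64(0.1), np.float64(-0.02), np.float64(0.3)]
1 [0.5849 0.1699] -19.32 [36 38 17] med|r| 0.26 [np.float64(0.07), np.float64(-0.0), np.float64(0.18)]
2 [0.5849 0.1699] -19.4 [32 38 14] med|r| 0.23 [np.float64(-0.03), np.float64(0.01), np.float64(-0.15)]
3 [0.5849 0.1699] -19.39 [32 38 13] med|r| 0.24 [np.float64(0.02), np.float64(0.01), np.float64(-0.02)]
bar->hopper in tool [ 0.0018 -0.003  -0.    ] yaw err deg 1.5666859045984722 tool y vs hopper x: 0.3572788148835855
```

View pics/w6.png

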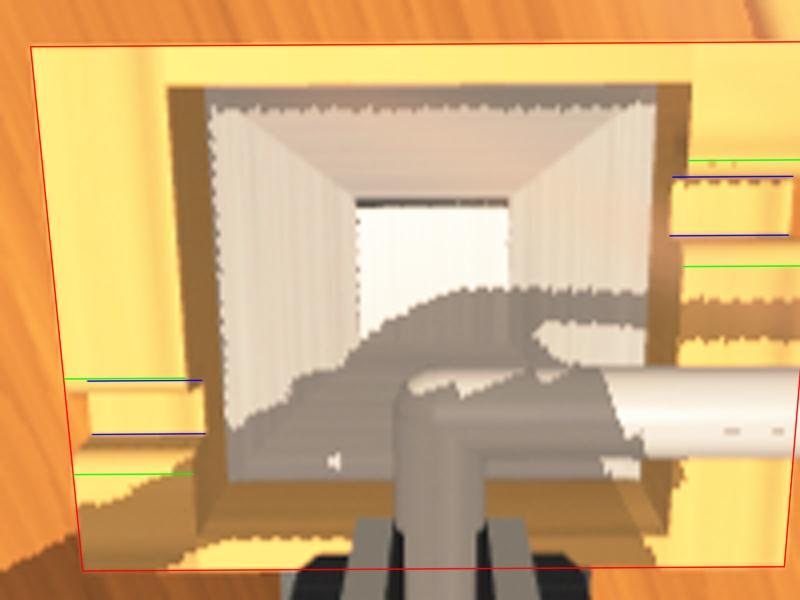

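The hopper fit is tight: outline within 0.3 px and notch floors matching at (730,205) and (145,408). Next I measure the held bar precisely from its arms, ends and cross piece, allowing for tilt.

```bash
cat > barhand.py <<'E'
from h import *
o=get_obs();im=get_image("wrist");KT=cam("wrist",o);T=R.from_rotvec(o["tool_rot"]).as_matrix()
hsv=cv2.cvtColor(im,cv2.COLOR_RGB2HSV)
m=((hsv[...,1]<75)&(hsv[...,2]>70)).astype(np.uint8)
def rows(c0,c1,r0,r1):
    out=[]
    for c in range(c0,c1,3):
        k=np.nonzero(m[r0:r1,c])[0]
        if len(k)>10: out.append((c,r0+(k.min()+k.max())/2,k.max()-k.min()+1))
    return np.array(out)
Rr=rows(380,470,175,215);Lr=rows(48,95,275,315)
print("R",len(Rr),Rr[[0,-1]],"L",len(Lr),Lr[[0,-1]] if len(Lr) else 0)
er=max(np.nonzero(m[int(Rr[-1,1])-3:int(Rr[-1,1])+4].sum(0)>=4)[0][lambda a:a<492] if False else [c for c in range(440,505) if m[int(Rr[-1,1])-3:int(Rr[-1,1])+4,c].sum()>=4])
el=min(c for c in range(30,80) if m[int(Lr[0,1])-3:int(Lr[0,1])+4,c].sum()>=4)
print("ends",el,er)
def model(q): # tool-frame offset x,y,z, yaw, pitch
    B=(BAR-[0,0,.006])*[-1,-1,1]  # bar half-turned is same shape
    Q=np.c_[B[:,1],B[:,0],-B[:,2]]  # tool x = hopper y, tool y = hopper x
    Q=R.from_euler("zy",[q[3],q[4]]).apply(Q)+q[:3]
    return Q@T.T+o["tool_pos"]
def res(q):
    P=model(q);P=P[np.argsort(proj(P,KT)[:,0])];
    p=proj(P,KT);l0,l1,r1,r0=p[0],None,None,p[3]
    mid=p[1:3][np.argsort(p[1:3,1])];up,lo=mid
    ln=lambda a,b,c:a[1]+(b[1]-a[1])*(c-a[0])/(b[0]-a[0])
    d=(P[3]-P[0]);ax=model(q)  # round ends
    e=lambda a,b:a+(a-b)/np.linalg.norm(a-b)*.006
    M=model(q);M=M if proj(M,KT)[0,0]<proj(M,KT)[3,0] else M[::-1]
    pe=proj([e(M[0],M[1]),e(M[3],M[2])],KT)
    return np.r_[ln(up,r0,Rr[:,0])-Rr[:,1],ln(lo,l0,Lr[:,0])-Lr[:,1],3*(pe[0,0]-el),3*(pe[1,0]-er-1),(q[4])*30]
q=least_squares(res,[0,0,-.034,0,0],x_scale=[.01,.01,.01,.1,.1]).x
print("bar in tool mm",(q[:3]*1e3).round(1),"yaw,pitch deg",np.degrees(q[3:]).round(2),"rms",np.sqrt(np.mean(res(q)**2)).round(2))
h=np.load("hop.npy");d=T.T@np.array([h[0]-o["tool_pos"][0],h[1]-o["tool_pos"][1],0])
print("hopper centre in tool mm",(d*1e3).round(1),"move mm",((d-q[:3])*1e3).round(1)[:2],"tcp z",o["tool_pos"][2],"bar underside z",o["tool_pos"][2]-q[2]-.006)
E
python3 barhand.py
```

```text
R 30 [[380.  194.5  22. ]
 [467.  195.   19. ]] L 15 [[ 48. 297.  21.]
 [ 90. 291.  11.]]
ends 38 484
bar in tool mm [ -2.6  -0.2 -36.3] yaw,pitch deg [-0.04  1.54] rms 1.03
hopper centre in tool mm [ 2.9 -2.1 -0. ] move mm [ 5.4 -1.9] tcp z 0.29907499447526903 bar underside z 0.3293412375511969
```

```bash
sed -i 's/rows(48,95,/rows(45,72,/' barhand.py; python3 barhand.py
python3 -m crank '[{"offset":[0.003,-0.001,0],"twist":[0,0,-0.36]},{"offset":[0.005,-0.002,0.02],"twist":[0,0,-0.36]},{"offset":[0.005,-0.002,0.05],"twist":[0,0,-0.36]},{"offset":[0.005,-0.002,0.08],"twist":[0,0,-0.36]},{"offset":[0.005,-0.002,0.105],"twist":[0,0,-0.36]},{"offset":[0.005,-0.002,0.12],"twist":[0,0,-0.36]},{"offset":[0.005,-0.002,0.125],"twist":[0,0,-0.36]},{"offset":[0.005,-0.002,0.125],"twist":[0,0,-0.36]},{"offset":[0.005,-0.002,0.125],"twist":[0,0,-0.36]}]' 0 60
python3 refine.py | tail -2
```

```text
R 30 [[380.  194.5  22. ]
 [467.  195.   19. ]] L 9 [[ 45.  297.   19. ]
 [ 69.  296.5  22. ]]
ends 38 484
bar in tool mm [ -2.8   0.7 -36.3] yaw,pitch deg [ 0.05 -0.52] rms 0.3
hopper centre in tool mm [ 2.8 -2.  -0. ] move mm [ 5.5 -2.7] tcp z 0.2990297871171862 bar underside z 0.32935864720799307
t: 12.52
tool_pos: [0.5864, 0.1724, 0.1754]
tool_rot: [2.562, 1.817, 0.003]
contact_force: [0.2, -0.7, -2.8]
opening: 0.0095
grip_force: 58.9
3 [0.5849 0.1697] -19.28 [28 38 31] med|r| 0.17 [np.float64(-0.27), np.float64(0.08), np.float64(-0.47)]
bar->hopper in tool [-0.0046 -0.0014 -0.    ] yaw err deg 1.3652006579710303 tool y vs hopper x: 0.04251846224039468
```

```bash
python3 barhand.py
```

```text
R 30 [[380. 195.  21.]
 [467. 195.  19.]] L 9 [[ 45.  297.   19. ]
 [ 69.  296.5  22. ]]
ends 38 484
bar in tool mm [ -2.8   0.8 -36.3] yaw,pitch deg [ 0.11 -0.73] rms 0.29
hopper centre in tool mm [-3.  -0.4 -0. ] move mm [-0.2 -1.2] tcp z 0.17523083135505502 bar underside z 0.2055312209483675
```

The bar is aligned to within 0.2 mm across the notches. I lower it to just above the notch floors, then creep down.

```bash
python3 -m crank '[{"offset":[0,-0.001,0.015],"twist":[0,0,0]},{"offset":[0,-0.001,0.03],"twist":[0,0,0]},{"offset":[0,-0.001,0.042],"twist":[0,0,0]},{"offset":[0,-0.001,0.05],"twist":[0,0,0]},{"offset":[0,-0.001,0.054],"twist":[0,0,0]},{"offset":[0,-0.001,0.056],"twist":[0,0,0]},{"offset":[0,-0.001,0.056],"twist":[0,0,0]}]' 0 60
python3 -m crank '[{"offset":[0,0,0.0015],"twist":[0,0,0]},{"offset":[0,0,0.003],"twist":[0,0,0]},{"offset":[0,0,0.003],"twist":[0,0,0]}]' 0 60
```

```text
t: 13.55
tool_pos: [0.5849, 0.1726, 0.1183]
tool_rot: [2.562, 1.817, 0.001]
contact_force: [0.9, 1.0, -2.6]
opening: 0.0091
grip_force: 58.9
t: 13.92
tool_pos: [0.5851, 0.1727, 0.1166]
tool_rot: [2.562, 1.817, 0.002]
contact_force: [-3.0, -0.3, 5.3]
opening: 0.0091
grip_force: 59.8
```

Contact came at the expected height (8 N up). I press 1 mm more and release.

```bash
python3 -m crank '[{"offset":[0,0,0.001],"twist":[0,0,0]},{"offset":[0,0,0.001],"twist":[0,0,0]}]' 0 30
python3 -m crank '[{"offset":[0,0,0],"twist":[0,0,0]},{"offset":[0,0,0],"twist":[0,0,0]},{"offset":[0,0,0],"twist":[0,0,0]},{"offset":[0,0,0],"twist":[0,0,0]}]' 0.35 30
python3 -m crank '[{"offset":[0,0,-0.02],"twist":[0,0,0]},{"offset":[0,0,-0.06],"twist":[0,0,0]},{"offset":[0,0,-0.11],"twist":[0,0,0]},{"offset":[0,0,-0.16],"twist":[0,0,0]},{"offset":[0,0,-0.19],"twist":[0,0,0]},{"offset":[0,0,-0.19],"twist":[0,0,0]},{"offset":[0,0,-0.19],"twist":[0,0,0]}]' 0.35 30
cat > check.py <<'E'
from h import *
o=get_obs();im=get_image("wrist");KT=cam("wrist",o);h=np.load("hop.npy")
print("tcp",o["tool_pos"],"rot",o["tool_rot"])
for d in cut_out("bar","wrist"):
    if np.ptp(im[d["region"]].mean(0))<60:
        for z in (.151,.161):
            p,e=fitbar(d["region"],KT,z);c,s=np.cos(h[2]),np.sin(h[2]);w=p[:2]-h[:2]
            print("z",z,"bar in hopper mm",np.round([1e3*(w@[c,s]),1e3*(w@[-s,c])],1),"yaw",(np.degrees(p[2]-h[2])+90)%180-90,"e",e)
for n in ("gate_handle",):
    for d in cut_out(n,"wrist"): print(n,np.round(d["rect"]),round(d["confidence"],2))
E
python3 check.py
```

```text
t: 14.18
tool_pos: [0.5852, 0.1727, 0.1165]
tool_rot: [2.562, 1.817, 0.002]
contact_force: [-5.6, -0.8, 9.6]
opening: 0.0094
grip_force: 60.4
t: 14.68
tool_pos: [0.5846, 0.1726, 0.1136]
tool_rot: [-2.563, -1.817, 0.0]
contact_force: [-0.6, 0.3, -0.2]
opening: 0.0299
grip_force: 0.0
t: 15.55
tool_pos: [0.5843, 0.1726, 0.3033]
tool_rot: [-2.562, -1.817, 0.001]
contact_force: [0.6, -0.1, 0.3]
opening: 0.0299
grip_force: 0.0
tcp [0.58426368 0.17255486 0.30328069] rot [-2.56229694e+00 -1.81703201e+00  1.25052824e-03]
gate_handle [251. 215.  53. 132.] 0.78
```

The release went cleanly, with no drag. I move over the gate handle with the gripper turned 90°, then check both the bar and the handle from there.

```bash
python3 -m crank '[{"offset":[-0.01,0,0],"twist":[0,0,5]},{"offset":[-0.03,0,0],"twist":[0,0,14]},{"offset":[-0.05,0,0],"twist":[0,0,24]},{"offset":[-0.07,0,0],"twist":[0,0,34]},{"offset":[-0.09,0.001,0],"twist":[0,0,44]},{"offset":[-0.11,0.001,0],"twist":[0,0,54]},{"offset":[-0.13,0.001,0],"twist":[0,0,64]},{"offset":[-0.15,0.002,0],"twist":[0,0,74]},{"offset":[-0.16,0.002,0],"twist":[0,0,82]},{"offset":[-0.1665,0.002,0],"twist":[0,0,90]},{"offset":[-0.1665,0.002,0],"twist":[0,0,90]},{"offset":[-0.1665,0.002,0],"twist":[0,0,90]},{"offset":[-0.1665,0.002,0],"twist":[0,0,90]}]' 0.6 30
python3 check.py
python3 - <<'E'
from h import *
o=get_obs();h=np.load("hop.npy");B=place(BAR,*h,.145)
out=np.zeros((600,800,3),np.uint8)
def crop(n,P,w,hh,s,ov):
    KT=cam(n,o);im=get_image(n)[...,::-1];c=proj(P,KT).mean(0)
    x0=int(np.clip(c[0]-w/2,0,512-w));y0=int(np.clip(c[1]-hh/2,0,384-hh))
    v=cv2.resize(im[y0:y0+hh,x0:x0+w],None,fx=s,fy=s,interpolation=cv2.INTER_CUBIC)
    if ov:
        draw(v,B,KT,(0,255,0),s=s,o=(x0,y0))
    print(n,x0,y0,s);return v
C=place([[0,0,.15]],*h)
out[:300,:400]=crop("scene",C,100,75,4,False)
out[:300,400:]=crop("top",C,100,75,4,True)
im=get_image("wrist");v=im[...,::-1].copy();KT=cam("wrist",o);draw(v,B,KT,(0,255,0))
for g in (.0,.019,.03): draw(v,place([[-.035,-.145-g,.115],[.035,-.145-g,.115]],*h),KT,(255,0,0))
out[300:,:400]=cv2.resize(v,(400,300));
P=place([[0,-.16,.115]],*h)
out[300:,400:]=crop("wrist",P,200,150,2,False)
cv2.imwrite("pics/m.png",out)
for n in("top","scene"):
    get_image(n)
    for d in cut_out("gate_handle",n):print(n,np.round(d["rect"]),round(d["confidence"],2))
E
```

```text
t: 17.32
tool_pos: [0.5314, 0.0151, 0.3036]
tool_rot: [-3.097, 0.525, 0.001]
contact_force: [0.7, 0.3, 0.5]
opening: 0.051
grip_force: 0.0
tcp [0.53140185 0.01511214 0.30358648] rot [-3.09740785e+00  5.24760531e-01  8.85514903e-04]
z 0.151 bar in hopper mm [0.7 0.5] yaw 0.27659950967949953 e 0.002683029482874037
z 0.161 bar in hopper mm [ 2.7 -4.5] yaw -0.4401829113211875 e 0.0025957802573406447
gate_handle [189. 163. 134.  67.] 0.71
scene 263 143 4
top 149 149 4
wrist 147 91 2
top [223. 198.  52.  34.] 0.77
scene [287. 196.  65.  30.] 0.64
```

View pics/m.png

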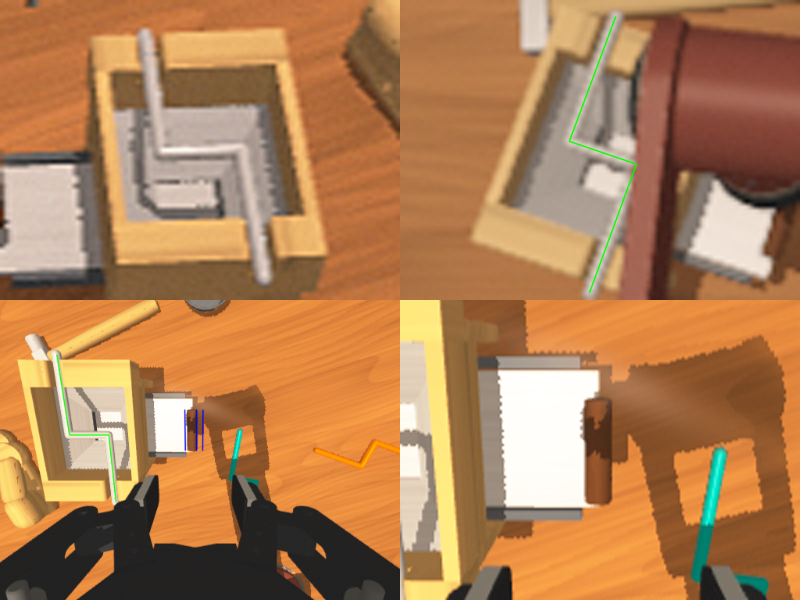

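The composite shows the bar lying in both notches with its overlay matching at seated height (offset under 1 mm). In the bottom-right crop the handle is at (598,451). I work out the shift to the handle.

Run:
```python
from h import *
o=get_obs();KT=cam("wrist",o);h=np.load("hop.npy");T=R.from_rotvec(o["tool_rot"]).as_matrix()
P=unproj([[(598-400)/2+147-.25,(451.5-300)/2+91-.25]],.115,KT)[0]
c,s=np.cos(h[2]),np.sin(h[2]);w=P[:2]-h[:2];print("handle",P,"in hopper",w@[c,s],w@[-s,c],"gate",-(w@[-s,c])-.145)
w=np.array([0,w@[-s,c]]);G=h[:2]+w[1]*np.array([-s,c])
d=np.r_[G,o["tool_pos"][2]]-o["tool_pos"];print("shift tool",(T.T@d).round(4),"hopper x in tool",(T.T@[c,s,0]).round(3),"-y in tool",(T.T@[s,-c,0]).round(3))
print(o["q"].round(2),o["tool_pos"])
```

```text
handle [0.53252934 0.02047845 0.115     ] in hopper -0.00019997250116811867 -0.1581242840823106 gate 0.013124284082310617
shift tool [-0.0007 -0.0057  0.    ] hopper x in tool [ 1.    -0.001  0.   ] -y in tool [ 0.001  1.    -0.   ]
[-0.11 -0.21  1.7   0.    1.66  1.8 ] [0.53145134 0.01481558 0.3039449 ]
```

```bash
python3 -m crank '[{"offset":[0,-0.0055,0.03],"twist":[0,0,0]},{"offset":[0,-0.0055,0.08],"twist":[0,0,0]},{"offset":[0,-0.0055,0.13],"twist":[0,0,0]},{"offset":[0,-0.0055,0.17],"twist":[0,0,0]},{"offset":[0,-0.0055,0.2],"twist":[0,0,0]},{"offset":[0,-0.0055,0.22],"twist":[0,0,0]},{"offset":[0,-0.0055,0.23],"twist":[0,0,0]},{"offset":[0,-0.0055,0.232],"twist":[0,0,0]},{"offset":[0,-0.0055,0.232],"twist":[0,0,0]}]' 0.6 30
python3 -m crank '[{"offset":[0,0,0],"twist":[0,0,0]},{"offset":[0,0,0],"twist":[0,0,0]},{"offset":[0,0,0],"twist":[0,0,0]},{"offset":[0,0,0],"twist":[0,0,0]}]' 0 30
```

```text
t: 19.0
tool_pos: [0.5342, 0.0199, 0.0731]
tool_rot: [-3.097, 0.527, -0.003]
contact_force: [1.0, 0.1, 0.2]
opening: 0.0514
grip_force: 0.0
t: 19.5
tool_pos: [0.5339, 0.0199, 0.0729]
tool_rot: [3.097, -0.527, 0.002]
contact_force: [-0.4, 0.6, 5.0]
opening: 0.017
grip_force: 29.5
```

Handle gripped. I pull along tool +y, gently near the end.

```bash
python3 -m crank '[{"offset":[0,0.004,0],"twist":[0,0,0]},{"offset":[0,0.012,0],"twist":[0,0,0]},{"offset":[0,0.022,0],"twist":[0,0,0]},{"offset":[0,0.032,0],"twist":[0,0,0]},{"offset":[0,0.042,0],"twist":[0,0,0]},{"offset":[0,0.05,0],"twist":[0,0,0]},{"offset":[0,0.058,0],"twist":[0,0,0]},{"offset":[0,0.064,0],"twist":[0,0,0]},{"offset":[0,0.068,0],"twist":[0,0,0]},{"offset":[0,0.07,0],"twist":[0,0,0]}]' 0 30
python3 -m crank '[{"offset":[0,0.002,0],"twist":[0,0,0]},{"offset":[0,0.004,0],"twist":[0,0,0]},{"offset":[0,0.004,0],"twist":[0,0,0]}]' 0 30
```

```text
t: 20.75
tool_pos: [0.5108, -0.0457, 0.0728]
tool_rot: [-3.095, 0.527, -0.002]
contact_force: [-0.2, 3.1, 6.4]
opening: 0.0168
grip_force: 29.7
t: 21.12
tool_pos: [0.5094, -0.0496, 0.0728]
tool_rot: [-3.096, 0.527, -0.002]
contact_force: [-0.7, 2.8, 6.4]
opening: 0.0169
grip_force: 29.7
```

```bash
python3 -m crank '[{"offset":[0,0.0015,0],"twist":[0,0,0]},{"offset":[0,0.003,0],"twist":[0,0,0]},{"offset":[0,0.003,0],"twist":[0,0,0]}]' 0 30
python3 -m crank '[{"offset":[0,0.0015,0],"twist":[0,0,0]},{"offset":[0,0.003,0],"twist":[0,0,0]},{"offset":[0,0.003,0],"twist":[0,0,0]}]' 0 30
```

```text
t: 21.5
tool_pos: [0.5084, -0.0523, 0.0728]
tool_rot: [-3.096, 0.527, -0.002]
contact_force: [-0.5, 3.2, 5.3]
opening: 0.0169
grip_force: 29.7
t: 21.88
tool_pos: [0.5083, -0.0529, 0.0728]
tool_rot: [-3.091, 0.527, -0.004]
contact_force: [3.7, 9.8, 5.3]
opening: 0.0176
grip_force: 29.7
```

The end stop is met: force rises to 10 N after 77 mm of travel, as predicted. I press slightly more, then release and withdraw upward.

```bash
python3 -m crank '[{"offset":[0,0.001,0],"twist":[0,0,0]},{"offset":[0,0.001,0],"twist":[0,0,0]}]' 0 30
python3 -m crank '[{"offset":[0,-0.001,0],"twist":[0,0,0]},{"offset":[0,-0.002,0],"twist":[0,0,0]},{"offset":[0,-0.002,0],"twist":[0,0,0]},{"offset":[0,-0.002,0],"twist":[0,0,0]}]' 0.6 30
python3 -m crank '[{"offset":[0,0,-0.02],"twist":[0,0,0]},{"offset":[0,0,-0.06],"twist":[0,0,0]},{"offset":[0,0,-0.11],"twist":[0,0,0]},{"offset":[0,0,-0.16],"twist":[0,0,0]},{"offset":[0,0,-0.2],"twist":[0,0,0]},{"offset":[0,0,-0.23],"twist":[0,0,0]},{"offset":[0,0,-0.23],"twist":[0,0,0]},{"offset":[0,0,-0.23],"twist":[0,0,0]}]' 0.6 30
python3 check.py
python3 - <<'E'
from h import *
o=get_obs();h=np.load("hop.npy");c,s=np.cos(h[2]),np.sin(h[2])
for n in("wrist","top","scene"):
    im=get_image(n);KT=cam(n,o);hsv=cv2.cvtColor(im,cv2.COLOR_RGB2HSV)
    for d in cut_out("gate_handle",n):
        k=d["region"]&(im.sum(2)<300)&(hsv[...,1]>110);v,u=np.nonzero(k)
        if len(u)<5: continue
        w=unproj(np.c_[u,v],.115,KT)[:,:2]-h[:2];y=np.median(w@[-s,c]);print(n,round(d["confidence"],2),len(u),"x",np.median(w@[c,s]).round(4),"gate",(-y-.145).round(4))
E
```

```text
t: 22.12
tool_pos: [0.5083, -0.0528, 0.0728]
tool_rot: [-3.089, 0.526, -0.005]
contact_force: [4.5, 14.0, 4.2]
opening: 0.017
grip_force: 29.8
t: 22.62
tool_pos: [0.5069, -0.0548, 0.0716]
tool_rot: [3.097, -0.528, -0.001]
contact_force: [-0.3, 0.3, 0.3]
opening: 0.0512
grip_force: 0.0
t: 23.62
tool_pos: [0.5067, -0.0545, 0.3004]
tool_rot: [-3.097, 0.527, 0.003]
contact_force: [-0.9, -0.1, -1.0]
opening: 0.0509
grip_force: 0.0
tcp [ 0.50665756 -0.05454127  0.30042017] rot [-3.09691288e+00  5.27320411e-01  2.99025929e-03]
z 0.151 bar in hopper mm [1.  0.7] yaw -0.12673811846865135 e 0.003157266236856044
z 0.161 bar in hopper mm [ 3.1 -6.7] yaw -0.7953549860222893 e 0.0030206938683313557
gate_handle [194. 160. 128.  66.] 0.68
wrist 0.77 670 x 0.0011 gate 0.0899
top 0.88 47 x -0.0183 gate 0.0921
scene 0.91 98 x -0.0003 gate 0.0918
```

The gate reads 90 mm out and the bar is still seated (within 1 mm, yaw about 0), so I hand the job in.

```bash
python3 -c "
from station import *
print(finish_job())"
```

```text
the job is handed in; nothing more can be done
None
```

The bar is seated in both hopper notches (about 1 mm off centre), the gate is drawn out to its end stop (about 90 mm), and the job was handed in at about 24 s.

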